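Drive a pin home with the spring striker

ROBOT

A 6-joint arm with a two-finger parallel gripper is mounted at the origin on the work surface. World frame = base frame: x ahead of the robot, y to its left, z up, the work surface at z = 0. Lengths are in m, angles in degrees, forces in N, time in s.
With the tool pointing down it reaches from about 0.375 to 0.75 m from the base axis. Payload 9 kg.
Tool frame: the origin (TCP) lies where the fingers leave the gripper's body, on its centre line; the fingertips stand 73 mm ahead of it and the grasp point (between the pads) lies 54 mm ahead of it (robot.tip_reach is the distance from the TCP to the fingertips, in m); z points along the fingers, y is the line along which they close (so a half turn about z gives the same grasp; the last joint's range is limited). The gripper opens to 85 mm and grips with 20 to 120 N. Pads are 22 mm wide; open, the fingers measure 114 mm over their backs; the gripper's body (76 mm by 85 mm) begins 54 mm behind the grasp point. The pads swing forward as they close: fully open they stand 13 mm farther back than shut.
Start: joints at [-80.197, 5.964, 5.575, 89.605, 0, 77.527], TCP at [0.227, -0.555, 0.304] pointing down, gripper open.
Joint ranges: [-171.21, 171.21], [-48.23, 106.86], [-62.78, 66.21], [-105.2, 120.99], [-86.42, 89.51], [-180, 180]. Speed limits (degrees/s): [127.2, 127.2, 147.25, 180, 180, 180].

INTERFACE

Orientations are given as [roll, pitch, yaw] about the fixed x, y, z axes, in that order (R = Rz(yaw) Ry(pitch) Rx(roll)).
In Python, from plant import robot gives the robot as it stands. Calls block until the motion is done:
- robot.move_pose(position, orientation): joint-space move of the TCP to a pose.
- robot.line_to(position, vel=0.15, rotation=None, guard=None): straight line of the TCP; rotation=None keeps the orientation; vel is the mean speed in m/s. With guard (N) it stops when the force on the tool has changed by that much, and returns True; else False.
- robot.goto_joints(angles): joint-space move.
- robot.set_gripper(opening): finger opening in m; the grip force is fixed at half the most; returns when the fingers have stopped.
- robot.pause(seconds).
- robot.ik(position, orientation): joint angles nearest the present ones, or None.
- robot.observe(): the state.
- robot.grab_frame(name): name is "scene" or "side" or "wrist"; returns the picture (480x640x3 uint8, blue, green, red); there is no depth.
- robot.get_calibration(name): a dict with "vertical_fov" (degrees; the focal length in pixels is half the picture's height over the tangent of half this angle, whatever the lens; pixels are square), "cx", "cy" (the principal point, pixels), "rvec" (rotation vector, rad) and "tvec" (3), from world to camera coordinates, as OpenCV has them. Camera axes: x right, y down, z forward; pixel columns grow to the right and rows downward; lengths in m; the calibration is good to about 2 mm. A picture is of the moment at which its call begins: read the wrist's pose just before it. get_calibration takes no time and is no camera call; for the wrist camera it gives the pose at the moment of the call.
A pose or a line that the arm cannot do raises robot.IKError and nothing moves.
- robot.job_done(): hands the job in; it is judged then, once.
The state is a dict: "time": time; "q": joint angles; "qvel": joint speeds; "joint_torque": joint torques, N m; "tool_pos": TCP position; "tcp_rot": TCP orientation; "ft_force": force on the tool from outside, world axes, zero at the start; "torque": the same for the moment, N m; "gripper_width": finger opening in m; "gripper_force": force on a finger pad.
Only numpy, scipy, OpenCV 4.12 (cv2) and the standard library are available. Lean on these libraries where they do the work, as an engineer would, in place of code of your own. Each camera call takes 0.05 s, during which the arm holds its last target. There are 200 camera calls.

TASK

On the bench's spring striker, draw the black upright handle back until the sear catches and holds the striker cocked by itself, without straining the rubber end stop behind the catch, and let go. Then press the trip button down so that the striker flies free and its blow drives the steel pin fully home in the brass block. Do not touch the pin, do not force the trip button, leave the things around the striker where they are, and finish clear of everything.

Things in the scene. Friction and masses are not known exactly. Their poses are not given: they have to be found in the camera images.
- bed: grey base plate of the striker, fixed; 290 x 100 x 12 mm. Origin on its underside below the rod's axis; +x along the rod to the brass block (way of the blow), -x the draw direction, z up. Rod 12 mm diameter at y 0, z 30 mm. Guide blocks at x +60 and -100 (tops 44 and 50 mm high), spring tube x -108 to -164. Brass block and jaws x 88 to 124, y -37 to 37, 50 mm high
- handle_grip (a point): point on the black upright cocking handle on the rod: a flat plate 12 mm thick along bed x, 30 mm wide along bed y, its top 86 mm above the bench; this point is its centre, 70 mm above the bench. At rest at bed x +20 mm, y 0. Nothing else within 50 mm of it stands higher than 54 mm. Pinch it from above or pull its +x face; it slides along bed x only
- travel (a joint): travel of rod and handle in m: 0 at the start (nose on the pin's head), positive when drawn back along bed -x, -0.006 with the pin home. Its spring pushes it forward with 6.6 N at 0, rising 0.22 N per mm. The sear catches at some travel between 24 and 44 mm, different every time and not measured (see striker). Let go before that, it flies forward
- stop: black rubber end stop 8 x 18 x 18 mm behind the sear tooth, bed x -70 to -79, y 12 to 30 mm, 22 to 40 mm above the bench, on an aluminium post. The lug runs on to it 2.5 mm after the catch: it adds 6 N per mm of squeeze and is strained beyond 12 N (2 mm). Origin: the bed's origin
- trip_pad (a point): centre of the top of the trip button, a plain steel square 20 x 20 mm on a dark steel housing at bed x -55, y +46 mm; its top is 54 mm above the bench when up and sinks as it is pressed
- trip: trip button and sear tooth in one piece, moving straight down, 14 mm at most, springing up again. Pressing takes 1.5 N at first, rising 0.12 N per mm, plus up to 6 N of rubbing when cocked; the sear lets go after 6 to 11 mm. More than 25 N is forcing. Origin: the bed's origin when up
- driven (a joint): how far the pin has been driven in m: 0 standing 6 mm proud of the brass block, 0.006 flush and home. It is tight: about 20 N moves it, so the spring's push alone does not
- pin: the steel pin, 8 mm diameter, lengthwise on the rod's axis 30 mm above the bench; its head stands out of the brass block at bed x 84 to 90 mm, between the striker's nose and the block. Origin: the bed's origin at the start
- parts_jar: bystander: pale round jar with a metal lid, 54 mm diameter, 36 mm high, standing; origin at the centre of its underside
- loupe: bystander: black eye loupe, a truncated cone 38 mm diameter, 30 mm high, standing; origin at the centre of its underside
- driver: bystander: blue-handled screwdriver 110 mm long, lying; origin under its middle
- striker: striker rod with its black handle (origin: bed origin when at rest). Feel of the draw: a lug on the rod meets the sear's ramp 23 mm before the catch, the pull rises 3 to 6 N over 10 mm, falls again while the tooth rides under the lug, the tooth snaps up behind it, 2.5 mm free, then the rubber stop. Once caught, easing forward takes all pull off the hand; not caught, it stays

How it is judged (in metres and radians):
On the way, in this order (a step that is already met when the one before it is completed fails the run):
1. the striker stands cocked on its sear, drawn back more than 20 mm, at rest, with the fingers touching nothing (value of joint travel above 0.02 m and velocity of joint travel between -0.02 and 0.02 m/s and contact force between the fingers and anything else below 0.2 N), for 0.3 s.
2. the striker flies forward free of the hand, faster than 0.4 m/s (velocity of joint travel below -0.4 m/s and contact force between the fingers and striker below 0.2 N).
3. the blow has driven the pin home (value of joint driven above 0.0048 m), for 0.1 s.
At the end, for the whole second after the job is handed in: the pin is driven at least 4.8 mm of its 6 mm, the striker rests forward against it (travel below -3 mm), and the fingers touch nothing (value of joint driven above 0.0048 m and value of joint travel below -0.003 m and contact force between the fingers and anything else below 0.2 N).
It fails at once if the rubber end stop is strained by more than 12 N (contact force between stop and anything else above 12 N).
It fails at once if the trip button is forced with more than 25 N (contact force between the fingers and trip above 25 N).
It fails at once if the robot touches the pin (contact force between any of the fingers, the arm and pin above 0.5 N).
It fails at once if a bystander is moved by more than 20 mm (distance of any of parts_jar, loupe, driver from where it was at the start of the episode above 0.02 m).
It also fails if it takes over 67 s, if anything falls off the work surface, if the arm or the gripper's body presses on something with over 40 N, if the wrist force passes 120 N, or if a joint passes its speed limit or range.

## Working session

There is one attempt and no reset: what is moved stays moved. The work goes in short steps, each a Python script; the robot and the scene stay as the last script left them, time stands still between calls to the robot, and variables do not carry over. Pictures are saved under pics/ and viewed, at most 10 in all, crops included, and the job is handed in when it is done.

```bash
ls; mkdir -p pics; python3 - <<'E'
from plant import robot
import cv2
for n in("scene","side"):
    f=robot.grab_frame(n); cv2.imwrite(f"pics/{n}0.png",f); print(n,robot.get_calibration(n))
s=robot.observe(); print(s)
E
```

```text
pics
scene {'vertical_fov': 42.46175121752936, 'cx': 324.5532217438785, 'cy': 246.03536901560958, 'rvec': array([ 0.6244065 ,  2.69732927, -1.07162571]), 'tvec': array([ 0.52222589, -0.18676109,  1.28757639])}
side {'vertical_fov': 55.64753389490824, 'cx': 317.5263372769676, 'cy': 232.1345051466659, 'rvec': array([ 0.23789932, -2.70102615,  1.44730382]), 'tvec': array([0.62516897, 0.07823549, 0.7877021 ])}
{'time': 0.1, 'q': array([-8.01971502e+01,  5.99564140e+00,  5.53031619e+00,  8.96065815e+01,
       -1.78917096e-03,  7.75276920e+01]), 'qvel': array([-0.00537613, -0.04395283,  0.05459408, -0.06159916, -0.02150902,
        0.03788557]), 'joint_torque': array([ 7.34800851e-03, -5.58211684e+01,  5.04716170e+01,  1.31825518e-02,
       -1.86773659e-04, -3.64607928e-06]), 'tool_pos': array([ 0.22740373, -0.55498378,  0.30318399]), 'tcp_rot': array([-1.79929404e+02, -1.37825873e-02,  2.22751504e+01]), 'ft_force': array([ 0.0687733 , -0.43949316, -0.7816161 ]), 'torque': array([-0.02677249,  0.00690444,  0.05270492]), 'gripper_force': 0.0, 'gripper_width': 0.08555381883352982}
```

View pics/scene0.png

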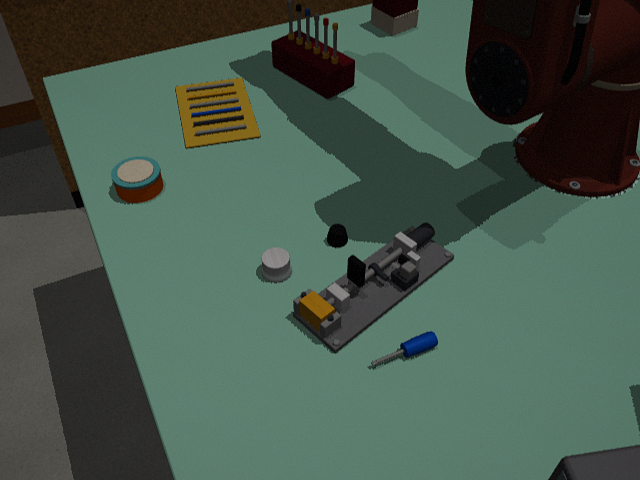

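View pics/side0.png

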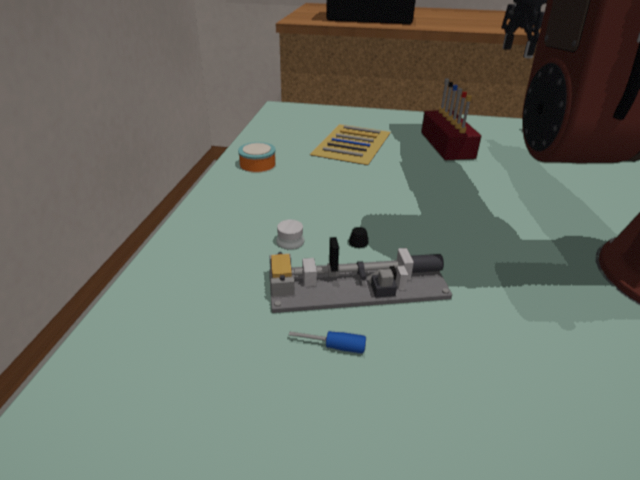

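The scene picture shows the striker with the brass block near (318,310), the handle at (357,270), the trip button at (406,268) and the spring tube at (420,235). In the side picture the bed corners are at about (272,305) and (449,297). I'll enlarge both.

```bash
python3 - <<'E'
import cv2
for n,(x,y,w,h) in dict(scene=(280,215,190,140),side=(260,225,200,90)).items():
    f=cv2.imread(f"pics/{n}0.png")[y:y+h,x:x+w]
    f=cv2.convertScaleAbs(f,alpha=1.8,beta=10)
    cv2.imwrite(f"pics/{n}0c.png",cv2.resize(f,None,fx=4,fy=4,interpolation=cv2.INTER_CUBIC))
E
```

```text
(no output)
```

View pics/scene0c.png

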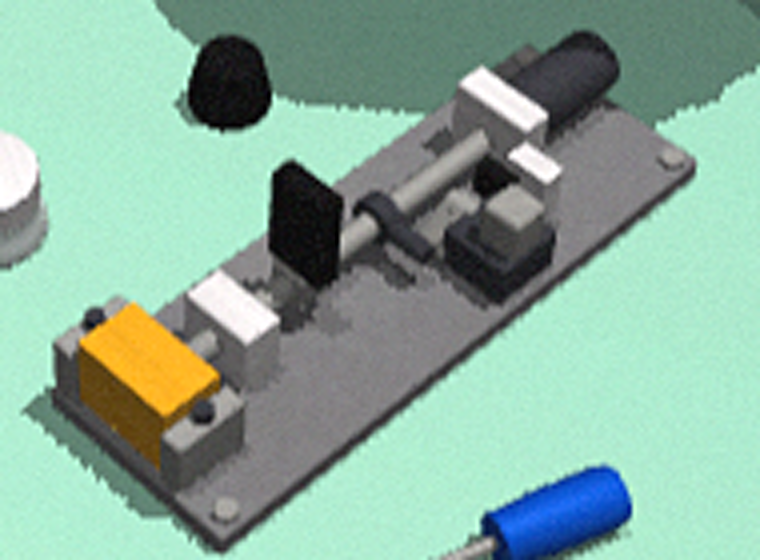

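View pics/side0c.png

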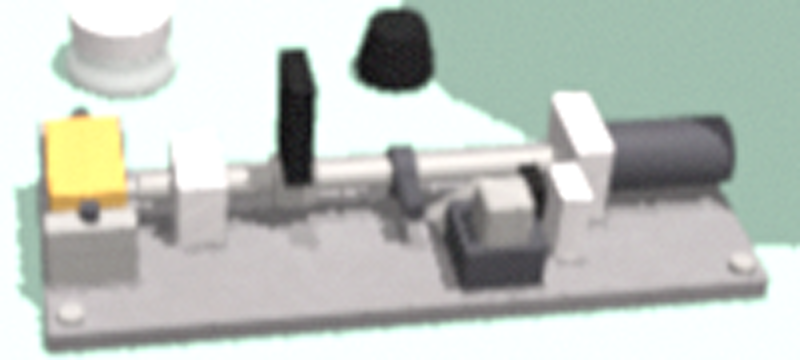

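```bash
cat > h.py <<'E'
import numpy as np, cv2
from plant import robot
from scipy.optimize import least_squares
def proj(n,P):
    c=robot.get_calibration(n); f=240/np.tan(np.radians(c["vertical_fov"]/2))
    K=np.array([[f,0,c["cx"]],[0,f,c["cy"]],[0,0,1]])
    return cv2.projectPoints(np.array(P,float),c["rvec"],c["tvec"],K,None)[0][:,0]
def b2w(p,B): 
    p=np.array(p,float); c,s=np.cos(B[2]),np.sin(B[2])
    return np.stack([B[0]+c*p[...,0]-s*p[...,1],B[1]+s*p[...,0]+c*p[...,1],p[...,2]],-1)
E
python3 - <<'E'
from h import *
P=np.array([[-55,46,54],[20,0,86],[106,0,50],[60,0,44],[-100,0,50]])/1e3
px={"scene":np.array([[515,207],[309,182],[150,360],[232,307],[503,101]]),"side":np.array([[505,193],[297,68],[86,163],[198,163],[581,117]])}
off={"scene":(280,215),"side":(260,225)}
px={n:(v+.5)/4-.5+off[n] for n,v in px.items()}
f=lambda B:np.concatenate([(proj(n,b2w(P,B))-px[n]).ravel() for n in px])
for y0 in(0,1.5,3,-1.5):
    r=least_squares(f,[.5,0,y0],loss="soft_l1"); print(r.x,np.degrees(r.x[2]),r.cost)
    if y0==0 or r.cost<best.cost: best=r
print(f(best.x).reshape(2,5,2).round(1)); np.save("B.npy",best.x)
B=best.x
print("handle",b2w([.02,0,.07],B),"trip",b2w([-.055,.046,.054],B))
# bystanders rays at ground, from scene bottom centre
c=robot.get_calibration("scene");R=cv2.Rodrigues(c["rvec"])[0];F=240/np.tan(np.radians(c["vertical_fov"]/2))
for nm,u,v,z in(("loupe",338,238,.015),("jar",276,262,.02),("drv",408,349,.01),("corner_ru",450,256,.012),("corner_fr",335,347,.012)):
    d=R.T@[(u-c["cx"])/F,(v-c["cy"])/F,1];o=-R.T@c["tvec"];p=o+d*(z-o[2])/d[2]
    q=p[:2]-B[:2];print(nm,p,"bed",[np.cos(B[2])*q[0]+np.sin(B[2])*q[1],-np.sin(B[2])*q[0]+np.cos(B[2])*q[1]])
E
```

```text
[0.56873553 0.1204572  0.30409472] 17.42334425574212 3.943266375922895
[0.56873553 0.1204572  0.30409473] 17.423344488844926 3.9432663759228834
[0.56873553 0.1204572  0.30409472] 17.423343989449712 3.943266375923205
[0.56873553 0.1204572  0.30409475] 17.42334550255758 3.943266375924561
[[[ 0.5 -0.5]
  [ 0.3  0.8]
  [ 0.   0.4]
  [ 0.7  0.2]
  [ 0.2 -0.8]]

 [[ 0.1 -0.8]
  [-0.  -0.2]
  [-1.3 -1.8]
  [-0.6 -0.9]
  [ 0.2  0.6]]]
handle [0.5878179  0.12644579 0.07      ] trip [0.50248526 0.14787802 0.054     ]
loupe [0.55938111 0.00808279 0.015     ] bed [np.float64(-0.04257344608075611), np.float64(-0.10441749593426523)]
jar [0.68271923 0.01699671 0.02      ] bed [np.float64(0.0777748191786906), np.float64(-0.13284364289512388)]
drv [0.56836234 0.26139923 0.01      ] bed [np.float64(0.04184614100148612), np.float64(0.13458713750853735)]
corner_ru [0.402383   0.12958864 0.012     ] bed [np.float64(-0.15598578858936166), np.float64(0.05852334769018381)]
corner_fr [0.66777183 0.21040738 0.012     ] bed [np.float64(0.12142609859868451), np.float64(0.05616872862859621)]
```

```bash
python3 - <<'E'
from h import *
B=np.load("B.npy"); yd=np.degrees(B[2])
w=b2w([.02,0,.28],B)
best=None
for y in(yd+90,yd-90):
    q=robot.ik(w,[180,0,y]); print(y,q)
    if q is not None and (best is None or abs(q[5])<abs(best[0][5])): best=(q,y)
np.save("yaw.npy",best[1])
robot.move_pose(w,[180,0,best[1]]); robot.set_gripper(.03)
robot.line_to(b2w([.02,0,.165],B))
s=robot.observe(); print(s["time"],s["tool_pos"],s["ft_force"],s["gripper_width"],robot.tip_reach)
cv2.imwrite("pics/s1.png",cv2.resize(robot.grab_frame("scene")[215:335,300:460],None,fx=4,fy=4))
cv2.imwrite("pics/s1.png",np.hstack([cv2.resize(robot.grab_frame("scene")[205:335,320:420],None,fx=4,fy=4),cv2.resize(robot.grab_frame("side")[190:320,290:390],None,fx=4,fy=4)]))
E
```

```text
107.42334448884492 [-0.30762658  5.96746034  3.09198007 87.12451973  0.         72.26902893]
-72.57665551115508 [  -0.30762658    5.96746034    3.09198007   87.12451973    0.
 -107.73097107]
4.3167 [0.58837864 0.12645161 0.1661489 ] [-0.89923765  0.46727889 -0.54832361] 0.029976977850805053 0.0726
```

View pics/s1.png

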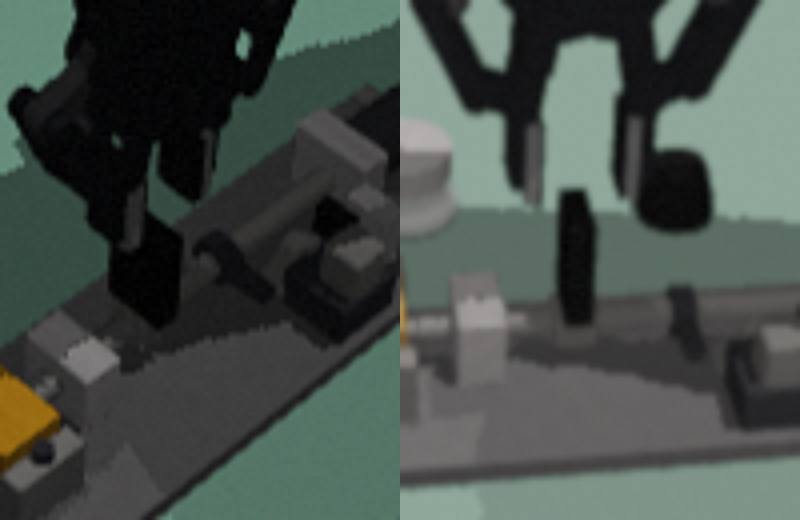

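The picture shows the open fingers straddling the black handle, with inner edges at columns 540 and 628 and the handle at 577 in the right half. So the alignment is good and I can descend and draw.

```bash
cat >> h.py <<'E'
def force():
    s=robot.observe(); B=np.load("B.npy"); return s["ft_force"][0]*np.cos(B[2])+s["ft_force"][1]*np.sin(B[2])
def bedx():
    B=np.load("B.npy"); p=robot.observe()["tool_pos"]-[B[0],B[1],0]; return 1e3*(p[0]*np.cos(B[2])+p[1]*np.sin(B[2]))
E
python3 - <<'E'
from h import *
B=np.load("B.npy")
print(robot.line_to(b2w([.02,0,.132],B),vel=.05,guard=6))
robot.pause(.3); f0=np.mean([force() for _ in range(5)]); np.save("f0.npy",f0)
x=.02; out=[]
for i in range(30):
    x-=.001; robot.line_to(b2w([x,0,.132],B),vel=.02); f=force()-f0
    out.append((round(1e3*x,1),round(bedx(),1),round(f,1)))
    if x<-.006 or f>20: break
print(f0,out,robot.observe()["time"],robot.observe()["gripper_width"])
E
```

```text
False
0.20803357225886887 [(19.0, np.float64(19.0), np.float64(-0.4)), (18.0, np.float64(18.0), np.float64(-0.5)), (17.0, np.float64(17.0), np.float64(-0.3)), (16.0, np.float64(16.0), np.float64(-1.0)), (15.0, np.float64(14.9), np.float64(-0.4)), (14.0, np.float64(14.0), np.float64(-0.1)), (13.0, np.float64(13.0), np.float64(-0.6)), (12.0, np.float64(12.0), np.float64(-1.2)), (11.0, np.float64(11.0), np.float64(-0.5)), (10.0, np.float64(10.6), np.float64(5.9)), (9.0, np.float64(9.8), np.float64(6.7)), (8.0, np.float64(8.8), np.float64(6.5)), (7.0, np.float64(7.9), np.float64(7.3)), (6.0, np.float64(6.9), np.float64(6.6)), (5.0, np.float64(5.9), np.float64(6.8)), (4.0, np.float64(5.0), np.float64(7.9)), (3.0, np.float64(4.0), np.float64(7.6)), (2.0, np.float64(3.0), np.float64(7.9)), (1.0, np.float64(2.0), np.float64(7.0)), (-0.0, np.float64(1.1), np.float64(8.5)), (-1.0, np.float64(0.1), np.float64(8.8)), (-2.0, np.float64(-0.9), np.float64(8.2)), (-3.0, np.float64(-1.9), np.float64(9.6)), (-4.0, np.float64(-2.8), np.float64(9.0)), (-5.0, np.float64(-3.8), np.float64(9.3)), (-6.0, np.float64(-4.5), np.float64(11.0))] 12.075 0.029360787328712314
```

```bash
python3 - <<'E'
from h import *
B=np.load("B.npy"); f0=np.load("f0.npy")
x=-.006; out=[]
while x>-.025:
    x-=.001; robot.line_to(b2w([x,0,.132],B),vel=.02); f=np.mean([force() for _ in range(3)])-f0
    out.append((round(1e3*x,1),round(float(10.5-bedx()),1),round(float(f),1)))
    if f>22: break
print(out,robot.observe()["time"],robot.observe()["gripper_width"])
E
```

```text
[(-7.0, 15.8, 13.1), (-8.0, 16.7, 13.2), (-9.0, 17.6, 14.3), (-10.0, 18.6, 14.7), (-11.0, 19.5, 14.0), (-12.0, 20.5, 15.1), (-13.0, 21.4, 14.9), (-14.0, 22.3, 15.7), (-15.0, 23.3, 16.7), (-16.0, 24.4, 16.8), (-17.0, 25.5, 14.2), (-18.0, 26.7, 13.6), (-19.0, 27.7, 13.5), (-20.0, 28.7, 13.6), (-21.0, 29.7, 14.3), (-22.0, 30.7, 13.3), (-23.0, 31.7, 13.5), (-24.0, 32.6, 13.2), (-25.0, 33.7, 13.9)] 16.825 0.03029058582421262
```

```bash
python3 - <<'E'
from h import *
B=np.load("B.npy"); f0=np.load("f0.npy")
x=-.025; out=[]
def go(d):
    global x
    x+=d; robot.line_to(b2w([x,0,.132],B),vel=.02); f=np.mean([force() for _ in range(4)])-f0
    out.append((round(1e3*x,1),round(float(10.5-bedx()),1),round(float(f),1))); return f
while x>-.0302:
    if go(-.001 if x>-.0275 else -.0005)>17: break
print(out); out=[]
for i in range(6):
    if go(.0007)<4: break
print(out,robot.observe()["time"]); np.save("x.npy",x)
E
```

```text
[(-26.0, 34.7, 14.1), (-27.0, 35.7, 14.1), (-28.0, 36.8, 12.2), (-28.5, 37.3, 13.1), (-29.0, 37.9, 11.9), (-29.5, 38.1, 13.9), (-30.0, 38.6, 14.5), (-30.5, 39.1, 14.5)]
[(-29.8, 38.3, 15.0), (-29.1, 37.9, 12.4), (-28.4, 37.7, 9.2), (-27.7, 37.4, 5.4), (-27.0, 37.2, 3.5)] 20.075
```

The pull comes off while the tool hardly moves forward, so the sear has caught at about 37 mm. Next I ease off fully, clear the handle and check.

```bash
python3 - <<'E'
from h import *
B=np.load("B.npy"); f0=np.load("f0.npy"); x=float(np.load("x.npy")); out=[]
for d in(.001,.001,.002,.003,.003):
    x+=d; robot.line_to(b2w([x,0,.132],B),vel=.02); out.append((round(1e3*x,1),round(float(np.mean([force() for _ in range(3)])-f0),1)))
print(out)
robot.pause(.5)
robot.line_to(b2w([x,0,.18],B),vel=.15); robot.pause(.4); robot.set_gripper(0)
yaw=float(np.load("yaw.npy"))
robot.line_to(b2w([-.055,.048,.15],B),vel=.15)
print(robot.observe()["tool_pos"],b2w([-.055,.048,.15],B),robot.observe()["time"],robot.observe()["gripper_width"])
cv2.imwrite("pics/s2.png",np.hstack([cv2.resize(robot.grab_frame("scene")[205:335,340:440],None,fx=4,fy=4),cv2.resize(robot.grab_frame("side")[190:320,320:420],None,fx=4,fy=4)]))
E
```

```text
[(-26.0, -0.2), (-25.0, -0.2), (-23.0, -0.3), (-20.0, -0.8), (-17.0, -0.4)]
[0.50248989 0.14964456 0.15055219] [0.5018864  0.14978625 0.15      ] 23.8 -0.00028511194518638944
```

View pics/s2.png

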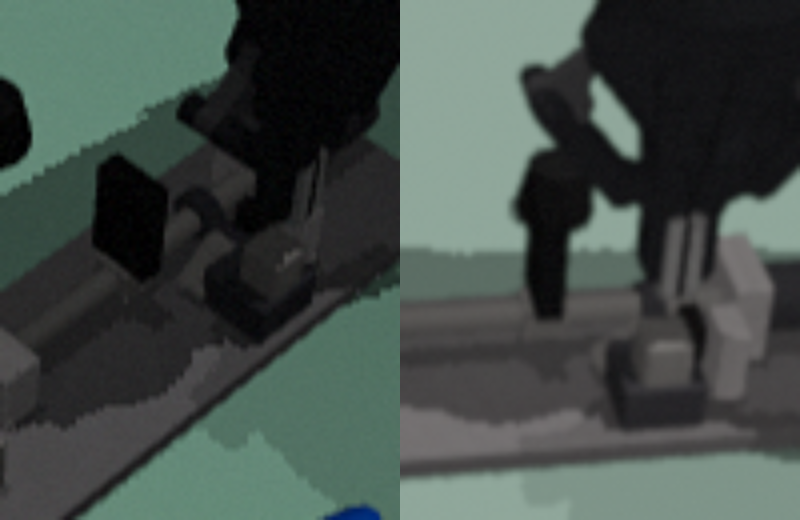

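The handle stands drawn back by itself. I'll check the tip and pad projections against the picture before pressing: in the side half the finger strips end near (684,297) and the pad's top is around (665,345).

```bash
python3 - <<'E'
from h import *
B=np.load("B.npy")
P=b2w(np.array([[-55,48,77.5],[-55,59,77.5],[-55,46,54],[-65,56,54],[-45,56,54],[-45,36,54],[-65,36,54]])/1e3,B)
for n,o in(("scene",(340,205)),("side",(320,190))): 
    p=(proj(n,P)-o)*4+1.5+(400 if n=="side" else 0)*np.array([1,0]); print(n,p.round().astype(int).tolist())
f=cv2.imread("pics/s2.png")[180:420]; f=cv2.convertScaleAbs(f,alpha=2.8,beta=10)
a=np.hstack([f[:,170:350],f[:,580:760]]); cv2.imwrite("pics/s2c.png",cv2.resize(a,None,fx=2.2,fy=2.2))
E
```

```text
scene [[287, 209], [308, 223], [277, 245], [312, 246], [279, 271], [242, 244], [275, 219]]
side [[673, 284], [680, 302], [665, 330], [697, 344], [647, 348], [634, 316], [683, 312]]
```

View pics/s2c.png

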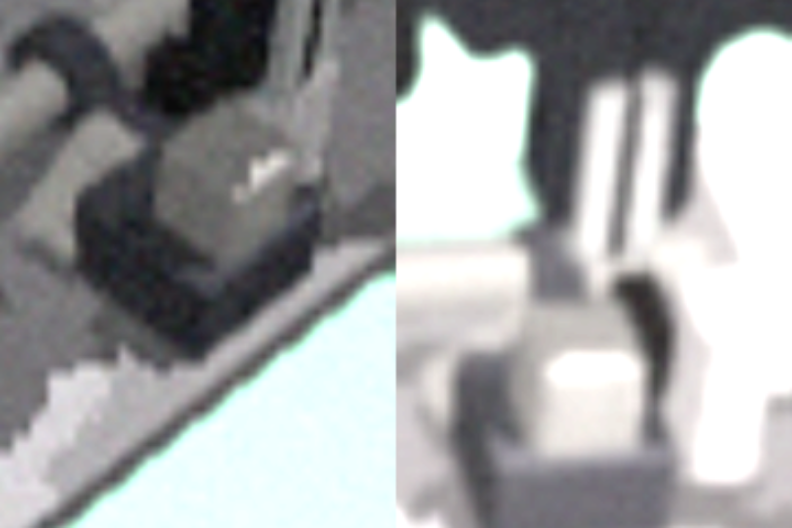

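Tip and pad projections agree with the picture to about 2 mm. Pressing.

```bash
python3 - <<'E'
from h import *
B=np.load("B.npy"); z=.132
robot.line_to(b2w([-.055,.048,z],B),vel=.1); robot.pause(.3)
fz=lambda:float(np.mean([robot.observe()["ft_force"][2] for _ in range(3)]))
f0=fz(); out=[]; contact=None; peak=0
while True:
    z-=.001; robot.line_to(b2w([-.055,.048,z],B),vel=.015); f=fz()-f0
    out.append((round((z-.0726)*1e3,1),round(1e3*(robot.observe()["tool_pos"][2]-.0726),1),round(f,1)))
    if contact is None and f>1.2: contact=z+.0005
    if f>17 or z<.110 or (contact and contact-z>.0117): break
print(out)
robot.line_to(b2w([-.055,.048,.17],B),vel=.1); robot.set_gripper(.02)
robot.line_to(b2w([-.055,.048,.30],B),vel=.2); print(robot.observe()["time"])
cv2.imwrite("pics/s3.png",np.hstack([cv2.resize(robot.grab_frame("scene")[225:355,290:410],None,fx=3.3,fy=4),cv2.resize(robot.grab_frame("side")[190:320,260:380],None,fx=3.3,fy=4)]))
E
```

```text
[(58.4, np.float64(58.4), -0.1), (57.4, np.float64(57.3), -0.1), (56.4, np.float64(56.3), -1.3), (55.4, np.float64(55.3), -1.1), (54.4, np.float64(54.3), -1.3), (53.4, np.float64(53.7), 4.0), (52.4, np.float64(52.6), 2.3), (51.4, np.float64(51.4), 2.3), (50.4, np.float64(50.7), 5.8), (49.4, np.float64(49.4), 2.3), (48.4, np.float64(47.9), -0.5), (47.4, np.float64(47.3), 1.1), (46.4, np.float64(46.4), 2.0), (45.4, np.float64(45.4), 1.5), (44.4, np.float64(44.4), 2.1), (43.4, np.float64(43.4), 1.8), (42.4, np.float64(42.4), 2.2), (41.4, np.float64(41.4), 1.8)]
30.8667
```

View pics/s3.png

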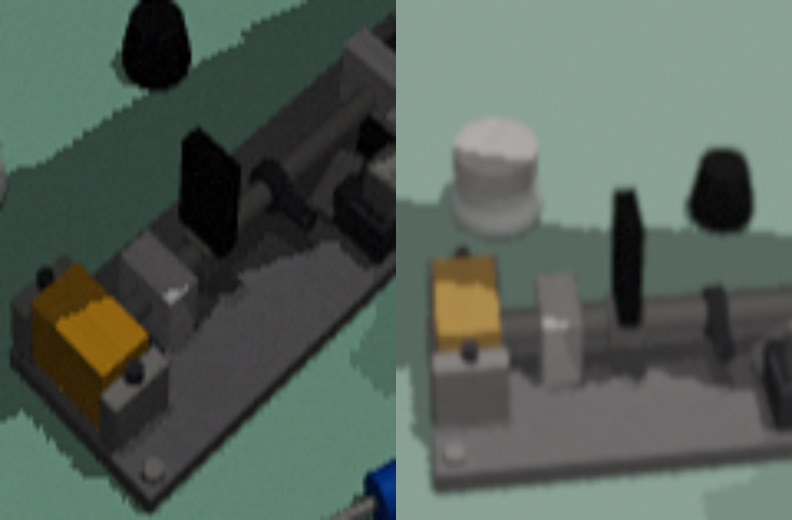

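```bash
python3 - <<'E'
from h import *
B=np.load("B.npy")
g=lambda f:f[244:262,315:350].max(2)
def cen(f):
    m=(g(f)<60).astype(np.uint8); k=cv2.moments(m,True); return k["m10"]/k["m00"]+315,k["m00"]
print(cen(cv2.imread("pics/side0.png")),cen(robot.grab_frame("side")))
p=proj("side",b2w([[.02,0,.07],[.026,0,.07]],B)); print(p)
E
```

```text
(333.59183673469386, 147.0) (329.5780346820809, 173.0)
[[333.5241542  249.66141138]
 [329.79695765 249.92098601]]
```

The handle has moved 4.0 px forward in the side view, against 3.7 px expected for 6 mm, so the pin is home. The arm is clear, so I'm handing in.

```bash
python3 -c "
from plant import robot
print(robot.job_done())"
```

```text
the job is handed in; nothing more can be done
None
```

I cocked the striker on its sear at about 37 mm and tripped it; the side camera shows it about 6 mm forward of its start, so the pin is home. I handed the job in with the arm clear, but no verdict came back.

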